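# Latch the heating block, then hold the support ring level above it

### The job

First swing the red hold-down bar on the white stirring hotplate over the heating block until it lies fully home in its catch. Then take the support ring out of its blue rest by its balance point (the yellow band on its stem), keep it level, and finish holding it still with the ring level and centred over the round well, its stem roughly 9 cm above the top of the block, so that a colleague can bolt it on. Do not put it down or let go: the program ends while holding it; do not let it touch the hotplate, and leave the bottles and glassware alone.

Things in the scene. Friction and masses are not known exactly. Their poses are not given: they have to be found in the camera images.
- hotplate: White stirring hotplate, fixed, 250 (x) x 200 (y) mm, 78 mm high, with a square aluminium heating block 130 x 130 mm on top; the block's top is 120 mm above the table. Origin under its centre on the table. Its control panel with two black knobs faces its own -x.
- well (a point): Centre of the mouth of the round well (60 mm across, 20 mm deep) in the heating block, at the height of the block's top (120 mm); axes as the hotplate's.
- latch (a joint): Hinge of the red hold-down bar, rad. 0: bar level, home in its catch (hard stop); grows as the free end swings up, 1.4 at most, 0.6 to 1.15 at the start. Stiff hinge: the bar stays where it is left; about 2 N across it at 120 mm from the hinge moves it.
- latch_hinge (a point): On the hinge axis (parallel to the hotplate's x), mid bar: 85 mm to the +y and 48 mm to the -x side of the well in the hotplate's axes, 128 mm above the table. Red bar: straight, 14 mm wide along the hinge axis, 12 mm thick (axis at mid-thickness), 188 mm long from the axis; closed, it lies along the hotplate's -y over the block, clear of the well. Hinge ears reach 139 mm above the table.
- latch_tip (a point): Middle of the free end of the red bar, 188 mm from the hinge axis; moves with the bar.
- catch (a point): In the catch, a steel fork on the hotplate whose two cheeks (141 mm high above the table, 21 mm apart) take the bar 170 mm from its hinge axis: where the bar's mid-line rests when home.
- support: Loose, 0.3 to 0.52 kg: grey boss (40 x 36 x 40 mm high, brass thumbscrew reaching x = -110), steel stem 14 mm square, flat steel ring 90 mm outside, 72 inside, 10 thick. Origin: balance point, on the stem's axis in the 12 mm yellow band; x along the stem to the ring, z up. Boss centre x = -65, ring centre x = +135, bare stem -45 to +90. Lies level in the rest, stem axis 50 mm above the table.
- balance (a point): Balance point (centre of mass) of the support ring, in the middle of the yellow band; same as the support's origin and axes.
- ring_center (a point): Centre of the ring of the support, at mid-thickness; x = +135 mm from the balance point.
- rest: Blue plastic rest, fixed: base 250 x 70 x 8 mm, a seat (top at 30 mm) under the boss and a notched post (52 mm high, 52 wide, x = 69 to 81 mm) under the stem near the ring. Origin on the table right below the support's balance point, x as the support's. Between seat and post the stem is free from x = -43 to +69 mm, 35 mm above the base.
- beaker: Glass beaker, 68 mm across, 90 mm high, standing farthest from the robot; origin at its underside. Leave alone.
- white_jar: White jar, 64 mm across, 85 mm high; origin at its underside. Leave alone.
- amber_bottle: Amber bottle, 66 mm across, 140 mm high; origin at its underside. Leave alone.
- vial: Small glass jar with blue cap, 36 mm across, 55 mm high, near the robot; origin at its underside. Leave alone.
- dish: White ceramic dish, 84 mm across, 30 mm high; origin at its underside. Leave alone.
- spatula: Spatula 190 mm long lying flat; origin at its underside. Leave alone.

How it is judged:
On the way, in this order (a step that is already met when the one before it is completed fails the run):
1. the red bar lies home in its catch (value of joint latch below 0.05 rad), for 0.3 s.
2. the support ring is lifted clear of its rest, gripped at its balance point and level (height (world z) of support above 0.08 m and angle between support's own z axis and vertical below 0.15 rad and x of the grasp point in the frame of balance between -0.02 and 0.02 m and contact force between the fingers and support above 2 N and contact force between support and rest below 0.2 N and contact force between support and hotplate below 0.2 N), for 0.2 s.
At the end, for the whole second after the job is handed in: Red bar home (within 0.05 rad). Support ring held in the fingers within 20 mm of its balance point along the stem, touching neither rest nor hotplate, still, level within 5 degrees, ring centre within 15 mm sideways of the well's centre and 60 to 125 mm above the block's top (value of joint latch below 0.05 rad and horizontal distance between ring_center and well below 0.015 m and z of ring_center in the frame of well between 0.06 and 0.125 m and angle between support's own z axis and vertical below 0.087 rad and linear speed of support below 0.02 m/s and angular speed of support below 0.1 rad/s and x of the grasp point in the frame of balance between -0.02 and 0.02 m and contact force between the fingers and support above 2 N and contact force between support and rest below 0.2 N and contact force between support and hotplate below 0.2 N); the arm keeps its last pose, push and grip.
It fails at once if a bystander is moved more than 30 mm (distance of any of beaker, white_jar, amber_bottle, vial, dish, spatula from where it was at the start of the episode above 0.03 m).
It fails at once if the support ring tips more than 20 degrees (angle between support's own z axis and vertical above 0.35 rad).
It fails at once if the support ring knocks against the hotplate (contact force between support and hotplate above 2 N).
It also fails if it takes over 58 s, if anything falls off the work surface, if the arm or the gripper's body presses on something with over 40 N, if the wrist force passes 120 N, or if a joint passes its speed limit or range.

### The arm

A 6-joint arm with a two-finger parallel gripper is mounted at the origin on the work surface. World frame = base frame: x ahead of the robot, y to its left, z up, the work surface at z = 0. Lengths are in m, angles in rad, forces in N, time in s.
With the tool pointing down it reaches from about 0.4 to 0.825 m from the base axis. Payload 7 kg.
Tool frame: the origin (TCP) lies on the mounting face of the last link; the fingertips stand 178 mm ahead of it and the grasp point (between the pads) lies arm.grip_depth ahead of it (arm.grip_depth is the distance from the TCP to the grasp point, in m); z points along the fingers, y is the direction in which the jaws open and shut (so a half turn about z gives the same grasp; the last joint's range is limited). The gripper opens to 88 mm and grips with 3 to 60 N. Pads are 19 mm wide; open, the fingers measure 130 mm over their backs; the gripper's body (78 mm by 193 mm) begins 47 mm behind the grasp point.
Start: joints at [-0.87, 0.359, 0.012, 0, -1.224, -0.288], TCP at [0.271, -0.618, 0.405] pointing down, gripper open.
Joint ranges: [-3.07, 3.07], [-1.43, 2.12], [-1.02, 1.25], [-3.03, 1.67], [-3.05, -0], [-3.03, 3.03]. Speed limits (rad/s): [2.39, 2.39, 3.01, 3.14, 3.14, 3.14].

### API

Orientations are given as [roll, pitch, yaw] about the fixed x, y, z axes, in that order (R = Rz(yaw) Ry(pitch) Rx(roll)).
In Python, from station import arm gives the robot as it stands.
- The arm moves only by the tool carry_out, never from a script. Its argument "targets" is a list that holds one entry, the list of rows, each a list of 7 numbers: the turn, a rotation vector about the tool's x, y, z in units of 8 degrees (1.0 is 8 degrees), then the shift along the tool's x, y, z in units of 2.5 cm (1.0 is 2.5 cm), then the opening, from -1 (shut) to 1 (fully open). A call has 1 to 20 rows; each row shifts and turns the commanded pose from where the row before left it, along the tool's axes as they then stand; what a row does not reach is not made up. A row lasts 1/8 s, in which the tool goes at most 62.5 mm and 10.7 degrees, less where a joint would pass 70% of its speed; a pose out of reach is approached as far as the arm can. A call with a number of a shift or a turn outside -1 to 1 is refused whole. A call with a gripper value outside its range is refused whole. The fingers move at their own pace and stop on an object; "squeeze" is the grip in N (left out, the last holds). Time passes only in rows, so rows that do not move let the fingers close. It gives the time, the measured TCP pose, the force and the opening at its end, in the units of the state.
- arm.get_state(): the state, without advancing time (a new reading comes with each control period).
- arm.grab_frame(name): name is "side" or "top" or "wrist"; returns (picture, depth): 420x560x3 uint8, red, green, blue; 420x560 float32, m along the optical axis (not along the pixel's ray), 0 where there is no reading.
- arm.camera_model(name): a dict with "camera_matrix" (3x3 intrinsics, pixels), "world_from_camera" (4x4, takes a point from camera to world coordinates). Camera axes: x right, y down, z forward; pixel columns grow to the right and rows downward; lengths in m; the calibration is good to about 2 mm. A picture is of the moment at which its call begins: read the wrist's pose just before it. camera_model takes no time and is no camera call; for the wrist camera it gives the pose at the moment of the call.
- arm.job_done(): hands the job in, once; it reports no verdict.
Trained networks look in the newest picture that a camera, given by its name, has taken for a name from the list of things; names that differ only in an ending like _2 or _b are one class to them, and where a whole thing is asked for, a point or a joint stands for the part that bears it (a point fixed in the world has none). Each returns a list of dicts, best first, with "conf" (0 to 1); they miss things now and then, are a little off and sometimes report something else, mostly with a low value. They report only what shows in the picture. A call takes as long as a camera call.
- arm.spot_in(camera, query): "point" ([row, column] in pixels, amid what is visible of it).
- arm.landmark_of(camera, query): "point" ([row, column] in pixels: a listed point, or the origin of a listed thing).
The state is a dict: "t": time; "q": joint angles; "qd": joint speeds; "joint_efforts": joint torques, N m; "eef_pos": TCP position; "ee_rot": TCP orientation; "force": force on the tool from outside, world axes, zero at the start; "moment": the same for the moment, N m; "width": finger opening in m.
Only numpy, scipy, OpenCV 4.12 (cv2) and the standard library are available. Lean on these libraries where they do the work, as an engineer would, in place of code of your own. Each camera call takes 0.05 s, during which the arm holds its last target.

## Working session

There is one attempt and no reset: what is moved stays moved. The work goes in short steps, Python scripts to look and compute and a tool call to move; the robot and the scene stay as the last step left them, time stands still between calls to the robot, and variables do not carry over. Pictures are saved under pics/ and viewed, and the job is handed in when it is done.

Besides the shell and the picture viewer there is one more tool, called after "Call:" as name(argument=value, ...) on one line, values as JSON. carry_out: Moves the arm, as the interface text tells. Its arguments: {"type":"object","properties":{"targets":{"type":"array"},"squeeze":{"type":"number"}},"required":["targets"]}

```bash
ls; mkdir -p pics; cat > h.py <<'E'
import numpy as np, cv2
from station import arm
def snap(cam,fn):
    im,d=arm.grab_frame(cam); cv2.imwrite('pics/'+fn,im[:,:,::-1]); np.save('pics/%s_d.npy'%cam,d); return im,d
def px2w(cam,rc,z,M=None):
    m=M or arm.camera_model(cam);K=np.array(m['camera_matrix']);T=np.array(m['world_from_camera'])
    r=T[:3,:3]@np.linalg.inv(K)@np.array([rc[1],rc[0],1.]);o=T[:3,3]
    return o+r*(z-o[2])/r[2]
def dep(cam,rc,d):
    m=arm.camera_model(cam);K=np.array(m['camera_matrix']);T=np.array(m['world_from_camera'])
    r=np.linalg.inv(K)@np.array([rc[1],rc[0],1.])*d[int(rc[0]),int(rc[1])]
    return T[:3,:3]@r+T[:3,3]
E
python3 - <<'E'
from h import *
np.set_printoptions(precision=4,suppress=True)
print(arm.grip_depth, arm.get_state())
for c in ['top','side']:
    im,d=snap(c,c+'0.png'); m=arm.camera_model(c); print(c,m['world_from_camera'])
    for n in ['hotplate','well','latch_hinge','latch_tip','catch','balance','ring_center','rest','beaker','white_jar','amber_bottle','vial','dish','spatula']:
        r=arm.landmark_of(c,n)
        for x in r[:1]: print(n,np.round(x['point'],1),round(x['conf'],2),dep(c,x['point'],d))
E
```

```text
pics
0.1593 {'t': 0.0, 'q': array([-0.8699,  0.3594,  0.011 , -0.0003, -1.2241, -0.2881]), 'qd': array([ 0.0014,  0.0011, -0.0002,  0.0007, -0.0001, -0.    ]), 'joint_efforts': array([  0.0005, -58.2726,  29.3063,   6.9973,   0.0069,  -0.0002]), 'eef_pos': array([ 0.2707, -0.6181,  0.4037]), 'ee_rot': array([ 3.14  , -0.0002, -2.7289]), 'force': array([-1.1422, -0.2214, -0.3465]), 'moment': array([ 0.0186, -0.0085, -0.0347]), 'width': 0.08769314053561786}
top [[ 0.0049 -0.9873  0.159   0.3809]
 [-0.9998 -0.008  -0.0188  0.0275]
 [ 0.0198 -0.1588 -0.9871  1.3076]
 [ 0.      0.      0.      1.    ]]
hotplate [230.7 212.5] 0.65 [0.5107 0.18   0.0995]
well [226.1 211.3] 0.93 [0.5248 0.1838 0.102 ]
latch_hinge [238.2 177.4] 0.46 [0.4835 0.2805 0.1347]
latch_tip [236.5 203.8] 0.67 [0.4905 0.2035 0.1195]
catch [247.1 234.4] 0.7 [0.4573 0.1079 0.1412]
balance [205.  345.6] 0.7 [ 0.6119 -0.2595  0.0077]
ring_center [165.3 339.8] 0.85 [ 0.7517 -0.243   0.0081]
rest [205.1 339.1] 0.6 [ 0.6103 -0.2359  0.0141]
beaker [155.9 262.9] 0.86 [ 0.7854  0.0243 -0.001 ]
white_jar [263.4 134.6] 0.93 [0.40
[... 388 characters left out ...]
. ] 0.79 [0.4594 0.2574 0.1191]
well [235.4 246. ] 0.94 [0.4798 0.2445 0.1961]
latch_hinge [265.1 236.2] 0.67 [0.4778 0.2844 0.1305]
latch_tip [188.8 264.3] 0.64 [ 0.6745 -0.0691 -0.0009]
catch [222.4 282.3] 0.85 [0.4775 0.1075 0.1246]
balance [158.  314.3] 0.81 [ 0.6034 -0.2388  0.0525]
ring_center [139.8 280.7] 0.63 [ 0.7849 -0.3029  0.0039]
rest [167.7 313. ] 0.58 [ 0.6068 -0.2429  0.0072]
beaker [189.3 215.2] 0.94 [0.7693 0.0518 0.0299]
white_jar [368.  215.5] 0.7 [0.3786 0.4686 0.0539]
amber_bottle [142.3 351. ] 0.75 [ 0.5698 -0.4231  0.0236]
vial [248.3 336.9] 0.58 [0.3606 0.0109 0.0182]
dish [161.7 396.9] 0.75 [ 0.3956 -0.4234  0.0254]
spatula [342.3 154.7] 0.95 [0.5466 0.4948 0.0056]
```

View pics/top0.png

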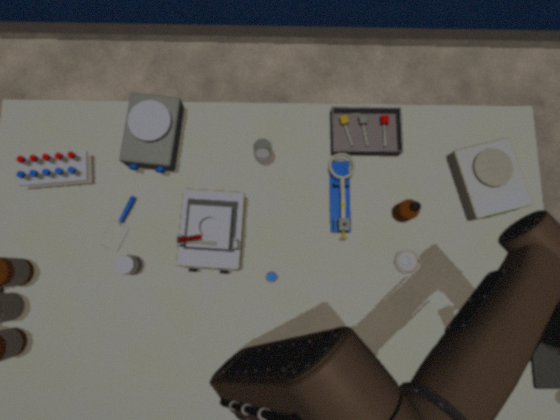

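View pics/side0.png

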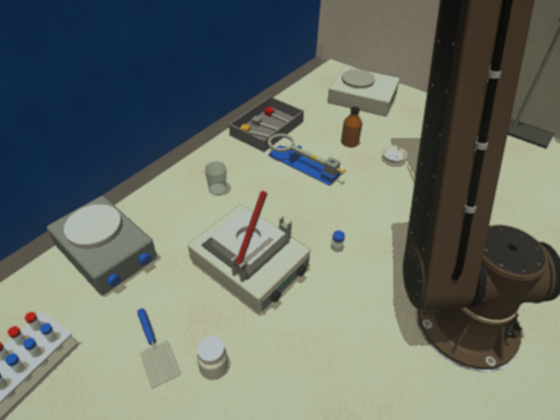

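```bash
python3 - <<'E'
import cv2
for c,b in [('top',(140,270,100,380)),('side',(100,290,170,400))]:
    im=cv2.imread(f'pics/{c}0.png')[b[0]:b[1],b[2]:b[3]]
    f=min(800/im.shape[1],600/im.shape[0]); cv2.imwrite(f'pics/{c}0z.png',cv2.resize(im,None,fx=f,fy=f,interpolation=cv2.INTER_CUBIC)); print(f)
E
```

```text
2.857142857142857
3.1578947368421053
```

View pics/top0z.png

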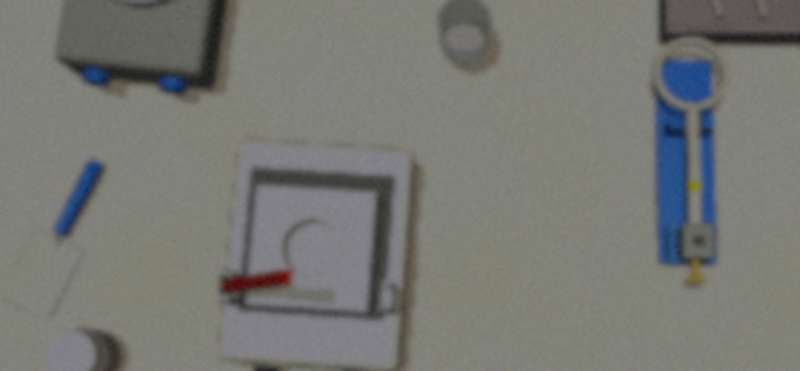

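View pics/side0z.png

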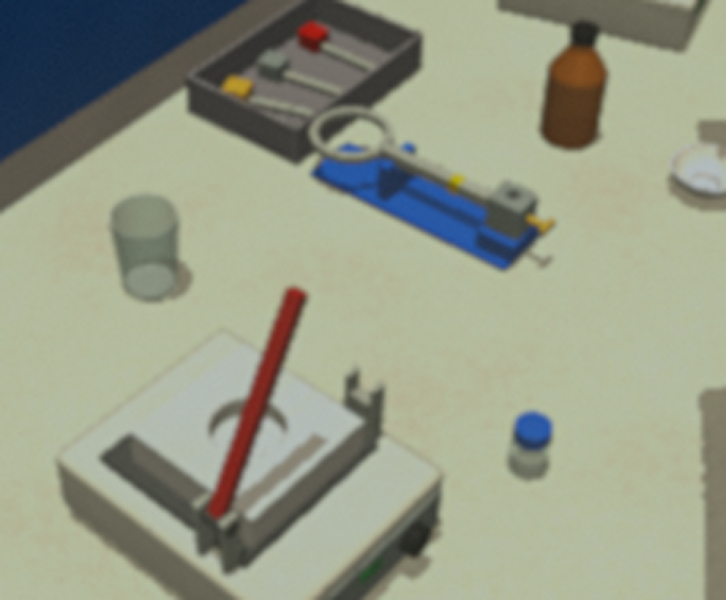

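The top view shows the hotplate at about (230,212), with the red bar raised from its hinge at about (238,178). The support ring lies in the blue rest at columns 325-350, with its yellow band at about (205,343). In the side view the bar tip is at about (192,263).

```bash
python3 - <<'E'
from h import *
np.set_printoptions(precision=4,suppress=True)
f=2.857142857
z=lambda u,v:(140+v/f,100+u/f)
P=lambda u,v,h:px2w('top',z(u,v),h)
c=[P(240,142,.078),P(412,153,.078),P(402,368,.078),P(222,358,.078)]
print('corners',np.array(c)[:,:2],np.mean(c,0), 'sides',[np.linalg.norm(c[i]-c[i-1]) for i in range(4)])
b=[P(251,183,.12),P(383,190,.12),P(375,313,.12),P(243,308,.12)]
print('block',np.array(b)[:,:2],np.mean(b,0),[np.linalg.norm(b[i]-b[i-1]) for i in range(4)])
print('well',px2w('top',(226.1,211.3),.12))
im,d=snap('top','top1.png'); s,ds=snap('side','side1.png')
def comp(im,d,cam,name,lo,hi,roi):
    hsv=cv2.cvtColor(im,cv2.COLOR_RGB2HSV); m=cv2.inRange(hsv,lo,hi)
    mm=np.zeros_like(m); r=roi; mm[r[0]:r[1],r[2]:r[3]]=m[r[0]:r[1],r[2]:r[3]]
    ys,xs=np.nonzero(mm); 
    if len(ys)==0: print(name,'none');return
    print(cam,name,len(ys),ys.mean(),xs.mean(),ys.min(),ys.max(),xs.min(),xs.max(),dep(cam,(ys.mean(),xs.mean()),d)); return ys,xs
r=comp(im,d,'top','band',(22,120,80),(35,255,255),(190,220,330,355))
if r: print(px2w('top',(r[0].mean(),r[1].mean()),.057))
for cam,I,D,roi in [('top',im,d,(225,250,165,215)),('side',s,ds,(180,275,225,275))]:
  for lo,hi in [((0,120,60),(8,255,255))]:
    r=comp(I,D,cam,'red',lo,hi,roi)
    pts=np.array([dep(cam,p,D) for p in zip(*r)]); 
    print(pts[np.argsort(pts[:,1])][::12])
# ring: depth near 0.05 
for q in ['balance','ring_center','support']:
  for k in range(1):
    a=arm.landmark_of('top',q); 
    for x in a[:2]: print(q,x,px2w('top',x['point'],.055))
    a=arm.landmark_of('side',q); 
    for x in a[:2]: print('side',q,x,px2w('side',x['point'],.053))
E
```

```text
corners [[0.6452 0.2781]
 [0.6343 0.084 ]
 [0.3938 0.0913]
 [0.4036 0.2882]] [0.5192 0.1854 0.078 ] sides [np.float64(0.24180505170641958), np.float64(0.19447733633529818), np.float64(0.24060020166772483), np.float64(0.19713912035254283)]
block [[0.5909 0.2559]
 [0.5844 0.1129]
 [0.4512 0.1188]
 [0.4557 0.2593]] [0.5205 0.1867 0.12  ] [np.float64(0.13525367851317305), np.float64(0.1431793606614912), np.float64(0.13328663311166664), np.float64(0.14048419887028926)]
well [0.5227 0.1815 0.12  ]
top band 10 204.8 342.5 204 206 341 344 [ 0.6033 -0.2379  0.0595]
[ 0.6038 -0.2384  0.057 ]
top red 73 238.3013698630137 189.04109589041096 235 241 178 200 [0.4743 0.2262 0.2384]
[[0.4704 0.1875 0.2939]
 [0.4756 0.1954 0.2942]
 [0.4728 0.2106 0.2658]
 [0.4731 0.2305 0.2303]
 [0.471  0.2471 0.1867]
 [0.4718 0.2579 0.1763]
 [0.4803 0.2768 0.1431]]
side red 405 227.09382716049382 250.75555555555556 191 263 236 265 [0.4747 0.2334 0.2176]
[[0.4713 0.1871 0.2924]
 [0.4684 0.1944 0.2936]
 [0.4745 0.197  0.2889]
 [0.4778 0.1999 0.2801]
 [0.4739 0.2013 0.2836]
 [0.4745 0.204  0.2792]
 [0.4781 0.2065 0.269
[... 572 characters left out ...]
.1543]
 [0.4809 0.2733 0.1503]
 [0.4759 0.2759 0.1458]
 [0.4766 0.2791 0.1375]]
balance {'point': [208.6, 341.6], 'conf': 0.91} [ 0.5914 -0.2356  0.055 ]
balance {'point': [262.3, 403.4], 'conf': 0.17} [ 0.4174 -0.4313  0.055 ]
side balance {'point': [155.6, 315.4], 'conf': 0.63} [ 0.6072 -0.2509  0.053 ]
ring_center {'point': [164.0, 341.5], 'conf': 0.57} [ 0.7429 -0.239   0.055 ]
side ring_center {'point': [140.2, 279.1], 'conf': 0.84} [ 0.7491 -0.2437  0.053 ]
side ring_center {'point': [365.9, 214.0], 'conf': 0.52} [0.3844 0.467  0.053 ]
support {'point': [203.6, 340.4], 'conf': 0.65} [ 0.6081 -0.232   0.055 ]
side support {'point': [159.3, 313.3], 'conf': 0.66} [ 0.6019 -0.2307  0.053 ]
```

Call:
carry_out(targets=[[[0,0,-1,0,0,-0.55,-1],[0,0,-1,0,0,-0.55,-1],[0,0,-1,0,0,-0.55,-1],[0,0,-1,0,0,-0.55,-1],[0,0,-1,0,0,-0.55,-1],[0,0,-1,0,0,-0.55,-1],[0,0,-1,0,0,-0.55,-1],[0,0,-1,0,0,-0.55,-1],[0,0,0,-1,-0.5,0,-1],[0,0,0,-1,-0.5,0,-1],[0,0,0,-1,-0.5,0,-1],[0,0,0,-1,-0.5,0,-1],[0,0,0,-1,-0.5,0,-1],[0,0,0,-1,-0.5,0,-1],[0,0,0,-1,-0.5,0,-1],[0,0,0,-1,-0.5,0,-1],[0,0,0,-1,-0.5,0,-1],[0,0,0,-1,-0.5,0,-1],[0,0,0,-1,-0.5,0,-1],[0,0,0,-1,-0.5,0,-1]]], squeeze=20)

```text
t: 4.4
eef_pos: [0.4332, -0.3238, 0.5148]
ee_rot: [-3.141, -0.0, -1.612]
force: [0.9, 0.7, 0.2]
width: 0.0005
```

Call:
carry_out(targets=[[[0,0,0,-1,0,0,-1],[0,0,0,-1,0,0,-1],[0,0,0,-1,0,0,-1],[0,0,0,-1,0,0,-1],[0,0,0,-1,0,0,-1],[0,0,0,-1,0,0,-1],[0,0,0,-1,0,0,-1],[0,0,0,-1,0,0,-1],[0,0,0,-1,0,0,-1],[0,0,0,-1,0,0,-1],[0,0,0,-1,0,0,-1],[0,0,0,-1,0,0,-1],[0,0,0,-1,0,0,-1],[0,0,0,-1,0,0,-1],[0,0,0,-1,-0.5,0,-1],[0,0,0,0,0,0,-1]]])

```text
t: 6.4
eef_pos: [0.4619, 0.051, 0.5143]
ee_rot: [3.141, -0.0, -1.61]
force: [-0.6, -0.9, -0.8]
width: 0.0006
```

```bash
python3 - <<'E'
from h import *
np.set_printoptions(precision=4,suppress=True)
im,d=snap('wrist','w1.png');print(arm.get_state()['eef_pos'],arm.camera_model('wrist')['world_from_camera'])
for n,h in [('well',.12),('latch_hinge',.128),('catch',.128),('latch_tip',.29)]:
    for x in arm.landmark_of('wrist',n)[:1]: print(n,x['point'],x['conf'],px2w('wrist',x['point'],h),dep('wrist',x['point'],d))
E
```

```text
[0.4615 0.0503 0.5143] [[-0.9992  0.0389  0.0108  0.4587]
 [ 0.0403  0.9627  0.2676 -0.0227]
 [ 0.      0.2678 -0.9635  0.4937]
 [ 0.      0.      0.      1.    ]]
catch [228.8, 268.3] 0.91 [0.469  0.1067 0.128 ] [0.4692 0.1089 0.122 ]
```

View pics/w1.png

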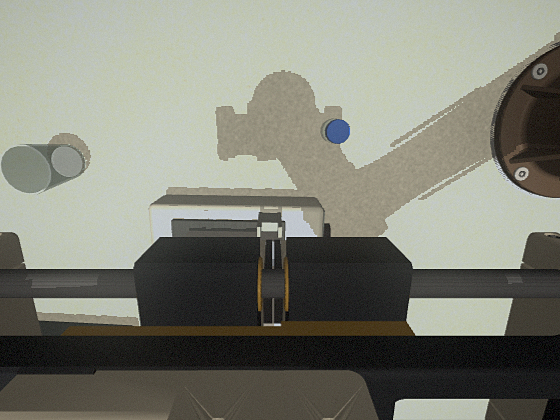

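The wrist picture shows the catch fork at about (229,268), which works out to x≈0.469, y≈0.107. That agrees with the hotplate fit, so I'll go behind the bar next.

Call:
carry_out(targets=[[[0,0,0,-1,0,0,-1],[0,0,0,-1,0,0,-1],[0,0,0,-1,0,0,-1],[0,0,0,-1,0,0,-1],[0,0,0,-1,0,0,-1],[0,0,0,-1,0,0,-1],[0,0,0,-1,0,0,-1],[0,0,0,-1,0,0,-1],[0,0,0,-1,0,0,-1],[0,0,0,0,0,1,-1],[0,0,0,0,0,1,-1],[0,0,0,0,0,1,-1],[0,0,0,0,0,0.4,-1],[0,0,0,0,0,0,-1]]])

```text
t: 8.4
eef_pos: [0.4701, 0.2748, 0.4294]
ee_rot: [3.141, -0.001, -1.612]
force: [0.5, -0.4, 0.9]
width: 0.0004
```

Call:
carry_out(targets=[[[0,0,0,0.75,0,0.06,-1],[0,0,0,0.75,0,0.06,-1],[0,0,0,0.7,0,0.06,-1],[0,0,0,0.5,0,0.36,-1],[0,0,0,0.5,0,0.36,-1],[0,0,0,0.37,0,0.4,-1],[0,0,0,0.37,0,0.4,-1],[0,0,0,0.28,0,0.46,-1],[0,0,0,0.28,0,0.46,-1],[0,0,0,0.18,0,0.5,-1],[0,0,0,0.18,0,0.5,-1],[0,0,0,0,0,0,-1]]])

```text
t: 9.9
eef_pos: [0.4647, 0.1525, 0.3379]
ee_rot: [3.14, -0.001, -1.612]
force: [-0.2, -0.2, 0.5]
width: 0.0005
```

```bash
python3 - <<'E'
from h import *
im,d=snap('side','s2.png');cv2.imwrite('pics/s2z.png',cv2.resize(im[120:300,170:370,::-1],None,fx=3.3,fy=3.3))
E
```

```text
(no output)
```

View pics/s2z.png

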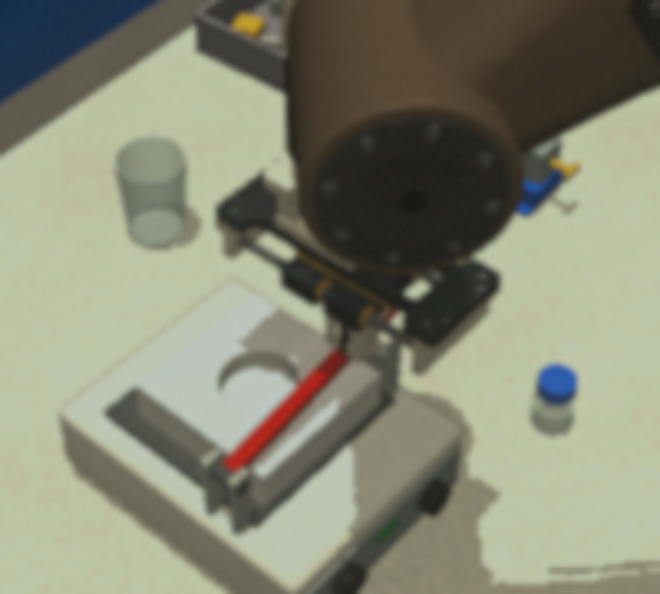

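The bar now lies low under the fingertips, at about 0.2 rad. I'll press it home.

Call:
carry_out(targets=[[[0,0,0,0,0,0.35,-1],[0,0,0,0,0,0.35,-1],[0,0,0,0,0,0.25,-1],[0,0,0,0,0,0.1,-1],[0,0,0,0,0,0,-1],[0,0,0,0,0,0,-1]]])

```text
t: 10.7
eef_pos: [0.4651, 0.153, 0.313]
ee_rot: [-3.141, 0.0, -1.612]
force: [-0.1, 0.1, -0.3]
width: 0.0003
```

Call:
carry_out(targets=[[[0,0,0,0,0,0.05,-1],[0,0,0,0,0,0.05,-1],[0,0,0,0,0,0.04,-1],[0,0,0,0,0,0,-1],[0,0,0,0,0,0,-1]]])

```text
t: 11.32
eef_pos: [0.4651, 0.1529, 0.3119]
ee_rot: [-3.14, 0.001, -1.611]
force: [-10.0, -0.8, 22.9]
width: 0.0003
```

The 23 N reaction with no further travel means the bar is on its hard stop. I'll lift off and move to the support, opening the gripper on the way.

Call:
carry_out(targets=[[[0,0,0,0,0,-0.6,-1],[0,0,0,0,0,-1,-1],[0,0,0,0,0,-1,-1],[0,0,0,0,0,-1,-1],[0,0,0,0,0,-1,-1],[0,0,0,1,-0.4,0,1],[0,0,0,1,-0.4,0,1],[0,0,0,1,-0.4,0,1],[0,0,0,1,-0.4,0,1],[0,0,0,1,-0.4,0,1],[0,0,0,1,-0.4,0,1],[0,0,0,1,-0.4,0,1],[0,0,0,1,-0.4,0,1],[0,0,0,1,-0.4,0,1],[0,0,0,1,-0.4,0,1],[0,0,0,1,-0.4,0,1],[0,0,0,1,-0.4,0,1],[0,0,0,1,-0.4,0,1],[0,0,0,1,-0.4,0,1],[0,0,0,1,-0.4,0,1]]])

```text
t: 13.82
eef_pos: [0.5998, -0.2288, 0.4245]
ee_rot: [3.142, 0.0, -1.612]
force: [-0.5, -0.3, 0.3]
width: 0.0876
```

Call:
carry_out(targets=[[[0,0,1,0,0,0,1],[0,0,1,0,0,0,1],[0,0,1,0,0,0,1],[0,0,1,0,0,0,1],[0,0,1,0,0,0,1],[0,0,1,0,0,0,1],[0,0,1,0,0,0,1],[0,0,1,0,0,0,1],[0,0,1,0,0,0,1],[0,0,1,0,0,0,1],[0,0,1,0,0,0,1],[0,0,0,0,0,0,1]]])

```text
t: 15.32
eef_pos: [0.5996, -0.228, 0.4245]
ee_rot: [3.142, 0.0, 3.136]
force: [-0.2, 0.0, 0.1]
width: 0.0877
```

```bash
python3 - <<'E'
from h import *
np.set_printoptions(precision=4,suppress=True)
s=arm.get_state();print(s['eef_pos'],s['ee_rot'],s['q'])
im,d=snap('wrist','w3.png')
for n,h in [('balance',.05),('ring_center',.05),('support',.05)]:
    for x in arm.landmark_of('wrist',n)[:1]: print(n,x['point'],x['conf'],px2w('wrist',x['point'],h),dep('wrist',x['point'],d))
im,d=snap('side','s3.png');cv2.imwrite('pics/s3z.png',cv2.resize(im[120:300,170:370,::-1],None,fx=3.3,fy=3.3))
E
```

```text
[ 0.5996 -0.228   0.4245] [3.1416 0.     3.1364] [-0.0597  0.2926 -0.0377 -0.     -1.2405 -1.5163]
balance [188.8, 266.5] 0.97 [ 0.6048 -0.2361  0.05  ] [ 0.6033 -0.236   0.0567]
support [25.9, 77.4] 0.33 [ 0.4339 -0.4276  0.05  ] [ 0.4225 -0.4519  0.0069]
```

View pics/w3.png

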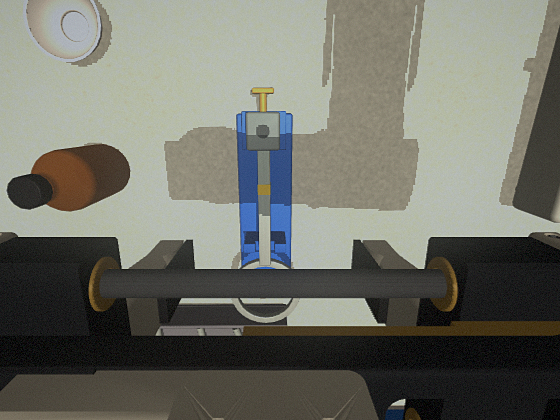

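View pics/s3z.png

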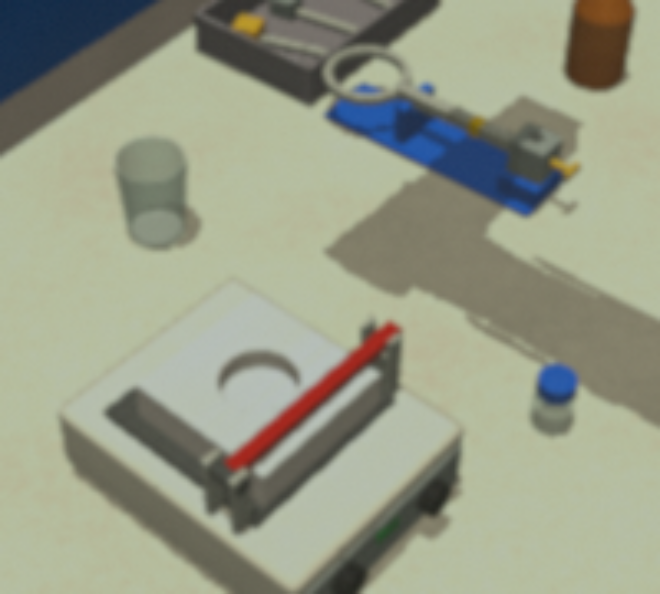

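The wrist view shows the yellow band at (189,265), between the open fingers, with the stem running to the ring at about (290,265). The side view shows the bar lying down in the fork. Next I'll check the bar's angle and the stem's yaw.

```bash
python3 - <<'E'
from h import *
np.set_printoptions(precision=4,suppress=True)
im=cv2.imread('pics/s3.png');d=np.load('pics/side_d.npy')
h=cv2.cvtColor(im,cv2.COLOR_BGR2HSV);m=cv2.inRange(h,(0,130,60),(8,255,255));m[:210]=0;m[265:]=0;m[:,:235]=0;m[:,295:]=0
p=np.array([dep('side',q,d) for q in zip(*np.nonzero(m))]);p=p[np.argsort(p[:,1])]
print(len(p));[print(x.mean(0)) for x in np.array_split(p,6)]
print('slope',np.polyfit(p[:,1],p[:,2],1),np.polyfit(p[:,1],p[:,0],1))
w=cv2.imread('pics/w3.png')
mod=arm.camera_model('wrist')
g=cv2.cvtColor(w,cv2.COLOR_BGR2HSV);y=cv2.inRange(g,(15,110,80),(35,255,255));y[:175]=0;y[205:]=0;y[:,:250]=0;y[:,280:]=0
r,c=np.nonzero(y);print('band',len(r),r.mean(),c.mean(),r.min(),r.max(),px2w('wrist',(r.mean(),c.mean()),.057,mod))
# stem centre per row: non-blue within blue
P=[]
for row in list(range(158,182))+list(range(200,228)):
    b=g[row,246:288]; nb=np.nonzero(b[:,1]<90)[0]
    if len(nb)>3: P.append(px2w('wrist',(row,246+nb.mean()),.057,mod)[:2]); 
P=np.array(P);f=np.polyfit(P[:,0],P[:,1],1);print(len(P),'yaw',f[0],'y at .604',np.polyval(f,.604),P[:,1].min(),P[:,1].max())
E
```

```text
319
[0.4685 0.1112 0.1337]
[0.4687 0.1414 0.1337]
[0.4701 0.1735 0.1337]
[0.4723 0.2035 0.1332]
[0.4736 0.2325 0.1336]
[0.4761 0.2593 0.1336]
slope [-0.001   0.1338] [0.052  0.4618]
band 121 189.45454545454547 263.54545454545456 184 194 [ 0.604  -0.2394  0.057 ]
52 yaw 0.001518942336840945 y at .604 -0.23923085971520344 -0.2397891967245236 -0.23864655536949578
```

Call:
carry_out(targets=[[[0,0,-0.05,-0.18,-0.45,0.8,1],[0,0,0,0,0,1,1],[0,0,0,0,0,1,1],[0,0,0,0,0,1,1],[0,0,0,0,0,1,1],[0,0,0,0,0,1,1],[0,0,0,0,0,1,1],[0,0,0,0,0,0.8,1],[0,0,0,0,0,0.6,1],[0,0,0,0,0,0.4,1],[0,0,0,0,0,0,1],[0,0,0,0,0,0,1]]])

```text
t: 17.08
eef_pos: [0.6043, -0.2393, 0.2101]
ee_rot: [-3.141, 0.001, -3.14]
force: [-0.0, -1.1, -0.2]
width: 0.0875
```

```bash
python3 - <<'E'
from h import *
np.set_printoptions(precision=4,suppress=True)
im,d=snap('wrist','w4.png');s=arm.get_state();print(s['eef_pos'],s['ee_rot'])
for x in arm.landmark_of('wrist','balance')[:1]: print(x,px2w('wrist',x['point'],.057))
E
```

```text
[ 0.6043 -0.2393  0.2102] [-3.1413  0.0013 -3.1405]
{'point': [271.6, 277.6], 'conf': 0.67} [ 0.6013 -0.2378  0.057 ]
```

View pics/w4.png

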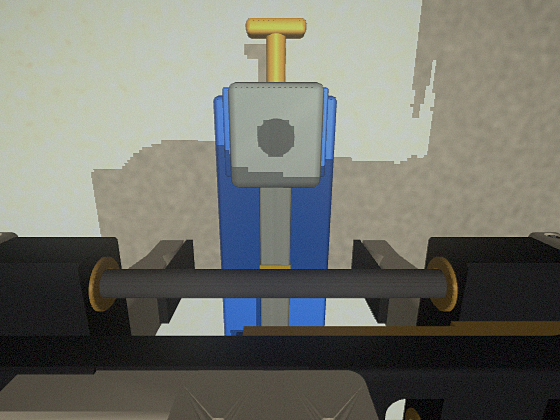

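The wrist view shows the stem centred between the open fingers. The band's near edge is at row 265 and the boss edge at row 187. I'll check the offset along the stem.

```bash
python3 - <<'E'
from h import *
print('band edge-> balance x',px2w('wrist',(265,275),.057)+[.006,0,0]); print('boss edge->',px2w('wrist',(185,275),.07)+[.045,0,0],px2w('wrist',(83,275),.07)+[.085,0,0])
E
```

```text
band edge-> balance x [ 0.60385372 -0.2389951   0.057     ]
boss edge-> [ 0.60182727 -0.23918715  0.07      ] [ 0.60431811 -0.2392864   0.07      ]
```

Call:
carry_out(targets=[[[0,0,0,0,0,0,-1],[0,0,0,0,0,0,-1],[0,0,0,0,0,0,-1],[0,0,0,0,0,0,-1],[0,0,0,0,0,0,-1],[0,0,0,0,0,0,-1],[0,0,0,0,0,0,-1]]], squeeze=35)

```text
t: 18.05
eef_pos: [0.604, -0.2392, 0.2094]
ee_rot: [3.142, -0.0, -3.141]
force: [-0.1, 0.0, -0.7]
width: 0.0232
```

Call:
carry_out(targets=[[[0,0,0,0,0,0,-1],[0,0,0,0,0,0,-1],[0,0,0,0,0,0,-1],[0,0,0,0,0,0,-1]]])

```text
t: 18.55
eef_pos: [0.604, -0.2391, 0.2094]
ee_rot: [3.141, -0.0, -3.141]
force: [0.6, 2.7, 1.0]
width: 0.0138
```

Call:
carry_out(targets=[[[0,0,0,0,0,-0.1,-1],[0,0,0,0,0,-0.2,-1],[0,0,0,0,0,-0.4,-1],[0,0,0,0,0,-0.5,-1],[0,0,0,0,0,-0.5,-1],[0,0,0,0,0,-0.5,-1],[0,0,0,0,0,-0.4,-1],[0,0,0,0,0,-0.2,-1],[0,0,0,0,0,0,-1],[0,0,0,0,0,0,-1],[0,0,0,0,0,0,-1]]])

```text
t: 19.92
eef_pos: [0.6038, -0.2392, 0.2788]
ee_rot: [3.141, -0.001, -3.141]
force: [0.4, -0.1, -6.7]
width: 0.0139
```

```bash
python3 - <<'E'
from h import *
np.set_printoptions(precision=4,suppress=True)
s=arm.get_state();print(s['force'],s['moment'],s['width'],s['eef_pos'])
im,d=snap('side','s5.png');cv2.imwrite('pics/s5z.png',cv2.resize(im[80:260,230:430,::-1],None,fx=3.3,fy=3.3))
im,d=snap('wrist','w5.png');print('boss depth',dep('wrist',(135,250),d),dep('wrist',(135,300),d),dep('wrist',(165,275),d),dep('wrist',(100,275),d),dep('wrist',(215,275),d),dep('wrist',(245,275),d))
E
```

```text
[ 0.4335 -0.0593 -6.7427] [ 0.0299 -0.0288  0.0309] 0.013856795791893231 [ 0.6038 -0.2392  0.2788]
boss depth [ 0.5369 -0.2485  0.1392] [ 0.5369 -0.2299  0.1405] [ 0.5484 -0.2391  0.1381] [ 0.5244 -0.2392  0.1388] [ 0.5722 -0.239   0.1268] [ 0.5869 -0.2389  0.1261]
```

View pics/s5z.png

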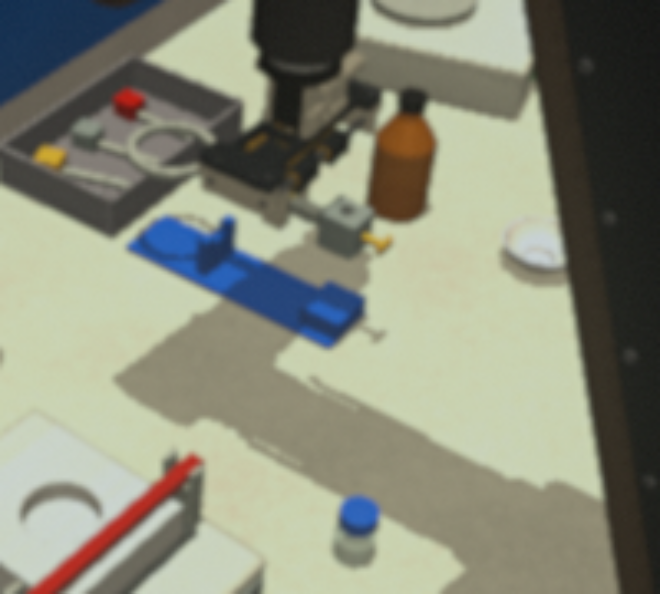

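View pics/w5.png

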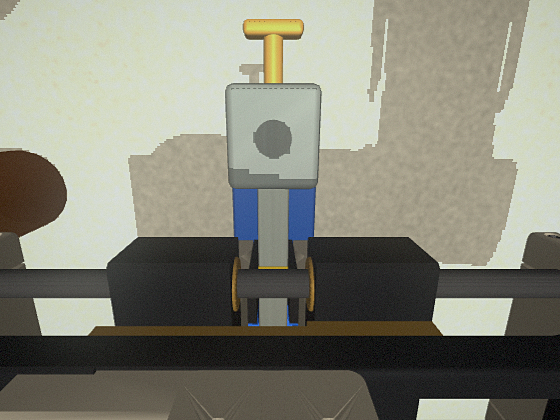

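Lifted level: the boss top is at 0.139 throughout and the stem at 0.126. I'll refine the well position before carrying the support over.

```bash
python3 - <<'E'
from h import *
np.set_printoptions(precision=4,suppress=True)
for cam in ['top','side']:
    im,d=snap(cam,cam+'6.png')
    for n,h in [('well',.12),('catch',.128),('latch_hinge',.128),('latch_tip',.128)]:
        for x in arm.landmark_of(cam,n)[:1]: print(cam,n,np.round(x['point'],1),x['conf'],px2w(cam,x['point'],h))
    if cam=='top':
        b=im[180:285,165:260,::-1]; cv2.imwrite('pics/t6z.png',cv2.resize(b,None,fx=5.7,fy=5.7,interpolation=cv2.INTER_CUBIC))
        # block top points by depth -> height map; well floor ~.1
        H=np.array([[dep('top',(r,c),d)for c in range(170,255)]for r in range(185,275)])
        z=H[...,2]
        m=(z>.112)&(z<.127); print('block mean',H[m].mean(0),m.sum(), H[m].min(0),H[m].max(0))
        m2=((z>.093)&(z<.108)&(abs(H[...,0]-.52)<.035)&(abs(H[...,1]-.185)<.035)); print('well floor',m2.sum(),H[m2].mean(0),H[m2].min(0),H[m2].max(0))
    else:
        b=im[190:300,180:320,::-1]; cv2.imwrite('pics/s6z.png',cv2.resize(b,None,fx=5.4,fy=5.4,interpolation=cv2.INTER_CUBIC))
E
```

```text
top well [226.3 210.1] 0.68 [0.522  0.1852 0.12  ]
top catch [246.4 232.9] 0.59 [0.4603 0.1134 0.128 ]
top latch_hinge [239.3 176.8] 0.84 [0.4807 0.2836 0.128 ]
top latch_tip [240.7 241.6] 0.74 [0.4777 0.0874 0.128 ]Traceback (most recent call last):
  File "<stdin>", line 10, in <module>
  File "h.py", line 10, in dep
    m=arm.camera_model(cam);K=np.array(m['camera_matrix']);T=np.array(m['world_from_camera'])
ValueError: time passes only in moves, steps and waits
```

View pics/t6z.png

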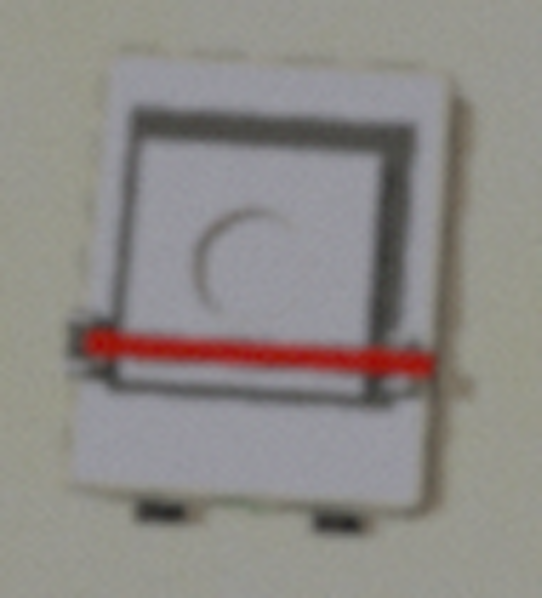

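```bash
python3 - <<'E'
from h import *
np.set_printoptions(precision=4,suppress=True)
M=arm.camera_model('top');S=arm.camera_model('side')
d=np.load('pics/top_d.npy')
def cloud(M,d,r0,r1,c0,c1):
    K=np.array(M['camera_matrix']);T=np.array(M['world_from_camera'])
    r,c=np.mgrid[r0:r1,c0:c1];p=np.stack([c,r,np.ones_like(r)],-1)@np.linalg.inv(K).T*d[r0:r1,c0:c1,None]
    return p@T[:3,:3].T+T[:3,3]
H=cloud(M,d,185,275,170,255).reshape(-1,3)
z=H[:,2];m=(z>.110)&(z<.128)&(abs(H[:,0]-.52)<.085)
q=H[m]; print('block',m.sum(),np.percentile(q,[1,50,99],0))
rc=cv2.minAreaRect(q[:,:2].astype(np.float32)*1000);print(rc)
m2=(z>.07)&(z<.2); print(cv2.minAreaRect(H[m2][:,:2].astype(np.float32)*1000))
m3=(z>.09)&(z<.108)&(abs(H[:,0]-.52)<.04)&(abs(H[:,1]-.185)<.04);print('well',m3.sum(),H[m3].mean(0),H[m3].min(0),H[m3].max(0))
ds=np.load('pics/side_d.npy')
G=cloud(S,ds,190,300,180,320).reshape(-1,3);z=G[:,2]
m3=(z>.095)&(z<.112)&(np.hypot(G[:,0]-.52,G[:,1]-.185)<.04);print('side well floor',m3.sum(),G[m3].mean(0),G[m3].min(0),G[m3].max(0))
m=(z>.116)&(z<.124)&(abs(G[:,0]-.52)<.08)&(abs(G[:,1]-.185)<.08);print('side block',m.sum(),np.percentile(G[m],[1,50,99],0),cv2.minAreaRect(G[m][:,:2].astype(np.float32)*1000))
f=lambda u,v,h:px2w('top',(180+v/5.7-.4,165+u/5.7-.4),h,M)
for n,u,v,h in[('hp',110,58,.078),('hp',452,72,.078),('hp',418,508,.078),('hp',80,485,.078),('arcL',196,262,.12),('arcT',258,210,.12),('tip',435,364,.134),('hinge',87,340,.134)]: print(n,f(u,v,h))
E
```

```text
block 1318 [[0.4584 0.1246 0.1123]
 [0.5328 0.1905 0.1193]
 [0.5881 0.2566 0.1252]]
((522.3213500976562, 184.77809143066406), (171.18008422851562, 130.19715881347656), 86.51880645751953)
((522.7559204101562, 189.59934997558594), (201.8577880859375, 249.76602172851562), 86.75350189208984)
well 289 [0.5245 0.1925 0.0996] [0.4969 0.1631 0.0926] [0.5532 0.2213 0.1077]
side well floor 309 [0.53   0.1813 0.1017] [0.5015 0.1579 0.0957] [0.5538 0.2088 0.1118]
side block 1506 [[0.4549 0.123  0.1164]
 [0.5338 0.195  0.1201]
 [0.5871 0.2561 0.1235]] ((521.1338500976562, 179.9732666015625), (156.0605010986328, 131.62315368652344), 86.52387237548828)
hp [0.6449 0.2784 0.078 ]
hp [0.6386 0.085  0.078 ]
hp [0.394 0.1   0.078]
hp [0.4055 0.2854 0.078 ]
arcL [0.524  0.2193 0.12  ]
arcT [0.5526 0.1868 0.12  ]
tip [0.4689 0.089  0.134 ]
hinge [0.4804 0.2731 0.134 ]
```

Call:
carry_out(targets=[[[0,0,0,0,0,-0.4,-1],[0,0,0,0,0,-0.7,-1],[0,0,0,0,0,-0.7,-1],[0,0,0,0,0,-0.7,-1],[0,0,0,0,0,-0.7,-1],[0,0,0,0,0,-0.7,-1],[0,0,0,0,0,-0.7,-1],[0,0,0,0,0,-0.4,-1],[0,0,0,0,0,-0.2,-1],[0,0,0,0.1,0.3,0,-1],[0,0,0,0.25,0.7,0,-1],[0,0,0,0.3,0.8,0,-1],[0,0,0,0.3,0.8,0,-1],[0,0,0,0.3,0.8,0,-1],[0,0,0,0.3,0.8,0,-1],[0,0,0,0.3,0.8,0,-1],[0,0,0,0.3,0.8,0,-1],[0,0,0,0.3,0.8,0,-1],[0,0,0,0.3,0.8,0,-1],[0,0,0,0.3,0.8,0,-1]]])

```text
t: 22.78
eef_pos: [0.5268, -0.033, 0.4096]
ee_rot: [3.141, 0.0, -3.14]
force: [0.2, 0.4, -5.2]
width: 0.0137
```

Call:
carry_out(targets=[[[0,0,0,0.3,0.8,0,-1],[0,0,0,0.3,0.8,0,-1],[0,0,0,0.25,0.8,0,-1],[0,0,0,0.25,0.7,0,-1],[0,0,0,0.2,0.5,0,-1],[0,0,0,0.1,0.3,0,-1],[0,0,-0.2,0,0,0,-1],[0,0,-0.4,0,0,0,-1],[0,0,-0.6,0,0,0,-1],[0,0,-0.8,0,0,0,-1],[0,0,-0.8,0,0,0,-1],[0,0,-0.8,0,0,0,-1],[0,0,-0.8,0,0,0,-1],[0,0,-0.8,0,0,0,-1],[0,0,-0.8,0,0,0,-1],[0,0,-0.8,0,0,0,-1],[0,0,-0.8,0,0,0,-1],[0,0,-0.8,0,0,0,-1],[0,0,-0.6,0,0,0,-1],[0,0,-0.4,0,0,0,-1]]])

```text
t: 25.28
eef_pos: [0.4926, 0.0626, 0.4093]
ee_rot: [3.141, -0.0, -1.826]
force: [-0.4, 0.4, -4.8]
width: 0.0139
```

Call:
carry_out(targets=[[[0,0,-0.4,0,0,0,-1],[0,0,-0.2,0,0,0,-1],[0,0,0,0,0,0,-1],[0,0,0,0,0,0,-1]]])

```text
t: 25.78
eef_pos: [0.4925, 0.0631, 0.4094]
ee_rot: [-3.142, -0.0, -1.745]
force: [-0.0, 0.2, -4.6]
width: 0.0139
```

Call:
carry_out(targets=[[[0,0,0,0.12,-0.15,0.3,-1],[0,0,0,0.12,-0.14,0.4,-1],[0,0,0,0,0,0.4,-1],[0,0,0,0,0,0.3,-1],[0,0,0,0,0,0.2,-1],[0,0,0,0,0,0,-1],[0,0,0,0,0,0,-1],[0,0,0,0,0,0,-1]]])

```text
t: 26.78
eef_pos: [0.4986, 0.0561, 0.3698]
ee_rot: [-3.141, 0.0, -1.744]
force: [0.3, -0.5, -6.0]
width: 0.0135
```

```bash
python3 - <<'E'
from h import *
np.set_printoptions(precision=4,suppress=True)
for cam in ['top','side','wrist']:
    im,d=snap(cam,cam+'7.png'); np.save(f'pics/{cam}7d.npy',d)
    for n,h in [('ring_center',.21),('balance',.21),('well',.12)]:
        for x in arm.landmark_of(cam,n)[:1]: print(cam,n,np.round(x['point'],1),x['conf'],px2w(cam,x['point'],h))
    if cam=='top': cv2.imwrite('pics/t7z.png',cv2.resize(im[170:290,155:285,::-1],None,fx=5,fy=5,interpolation=cv2.INTER_CUBIC))
    if cam=='side': cv2.imwrite('pics/s7z.png',cv2.resize(im[160:320,170:370,::-1],None,fx=3.7,fy=3.7,interpolation=cv2.INTER_CUBIC))
s=arm.get_state();print(s['eef_pos'],s['force'],s['moment'],s['qd'])
E
```

```text
side ring_center [206.3 246.6] 0.67 [0.5288 0.1835 0.21  ]
side balance [185.2 288. ] 0.94 [0.4961 0.0633 0.21  ]
side well [234.7 246.6] 0.69 [0.5245 0.1921 0.12  ]
wrist balance [272.3 273.3] 0.7 [0.4984 0.0555 0.21  ]
[0.4986 0.056  0.3694] [-0.5862 -0.6118 -5.6961] [0.0007 0.0419 0.0416] [ 0.0005  0.0001 -0.0019 -0.001   0.0008 -0.0012]
```

View pics/t7z.png

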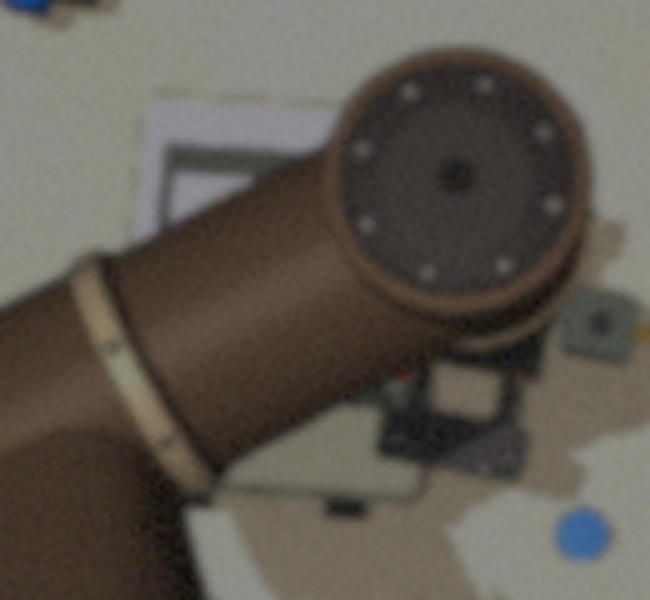

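View pics/s7z.png

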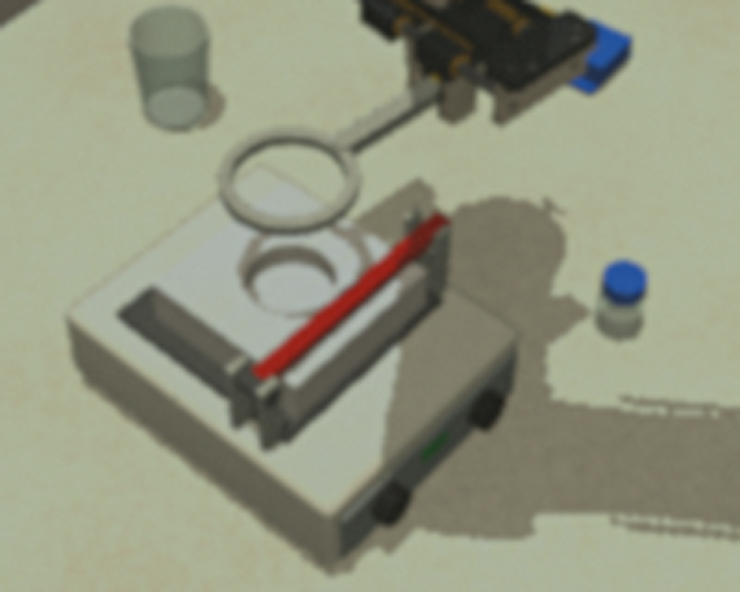

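View pics/wrist7.png

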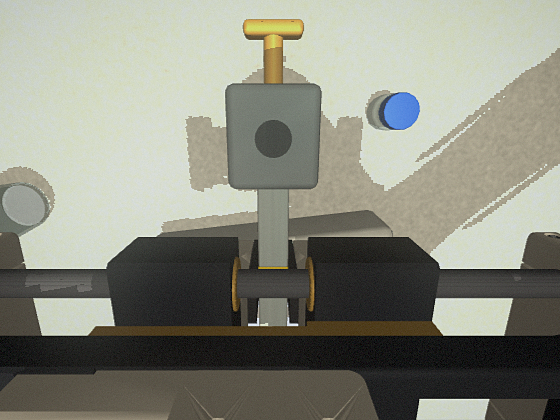

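In the side view the ring hangs at zoom (290,178), level, straight above the well mouth at about (292,272). The bar lies in the fork. I'll measure the ring pose from depth.

```bash
python3 - <<'E'
from h import *
np.set_printoptions(precision=4,suppress=True)
S=arm.camera_model('side');d=np.load('pics/side7d.npy')
K=np.array(S['camera_matrix']);T=np.array(S['world_from_camera'])
r,c=np.mgrid[160:320,170:370];G=(np.stack([c,r,np.ones_like(r)],-1)@np.linalg.inv(K).T*d[160:320,170:370,None])@T[:3,:3].T+T[:3,3]
G=G.reshape(-1,3);z=G[:,2]
m=(z>.18)&(z<.235)&(np.hypot(G[:,0]-.522,G[:,1]-.189)<.065)
R=G[m];print('ring',m.sum(),R.mean(0),np.percentile(R,[2,50,98],0))
A=np.c_[R[:,:2]-R[:,:2].mean(0),np.ones(len(R))];co=np.linalg.lstsq(A,z[m],rcond=None)[0];print('plane slopes',co)
rr=R[R[:,1]>.16];# circle fit
B=np.c_[2*R[:,:2],np.ones(len(R))];s=np.linalg.lstsq(B,(R[:,:2]**2).sum(1),rcond=None)[0];print('circle ctr',s[:2],np.sqrt(s[2]+s[:2]@s[:2]))
f=lambda u,v,h:px2w('side',(160+v/3.7-.4,170+u/3.7-.4),h,S)
print('ring ellipse',f(290,178,.213),'well ellipse',f(292,272,.12))
# bar
im=cv2.imread('pics/side7.png');h=cv2.cvtColor(im,cv2.COLOR_BGR2HSV);mk=cv2.inRange(h,(0,130,60),(8,255,255))[160:320,170:370].reshape(-1)>0
p=G[mk];p=p[(abs(p[:,0]-.47)<.03)];print('bar',len(p),np.polyfit(p[:,1],p[:,2],1))
# nearby boss (wrist depth)
W=arm.camera_model('wrist');dw=np.load('pics/wrist7d.npy');K=np.array(W['camera_matrix']);T=np.array(W['world_from_camera'])
for q in [(100,260),(100,290),(170,260),(170,290),(210,275),(250,275)]:
    print(q,T[:3,:3]@(np.linalg.inv(K)@np.array([q[1],q[0],1.])*dw[q])+T[:3,3])
E
```

```text
ring 507 [0.5189 0.1844 0.2139] [[0.4783 0.1292 0.2064]
 [0.5153 0.1832 0.2146]
 [0.5624 0.2315 0.2189]]
plane slopes [ 0.008  -0.013   0.2139]
circle ctr [0.5197 0.1852] 0.042105456521309675
ring ellipse [0.5213 0.1873 0.213 ] well ellipse [0.5241 0.1851 0.12  ]
bar 326 [-0.0008  0.1337]
(100, 260) [ 0.4895 -0.0238  0.229 ]
(100, 290) [ 0.4788 -0.0219  0.2304]
(170, 260) [0.4943 0.0016 0.2288]
(170, 290) [0.4828 0.0035 0.2293]
(210, 275) [0.4919 0.0223 0.2158]
(250, 275) [0.4951 0.0411 0.2163]
```

```bash
python3 - <<'E'
from h import *
s=arm.get_state();print(s['t'],s['width'],s['qd'].max());print(arm.job_done())
E
```

```text
27.375 0.013585229456566556 0.0008177989620220386
the job is handed in; nothing more can be done
None
```

I pushed the red bar home with the closed fingers and gripped the support at its yellow band. I then lifted it level, turned it 80° and handed in at 27.4 s with it held still over the well.

**Bar:** it met its hard stop at about 23 N. Afterwards depth showed it level to about 0.001 rad, and the same again in the last side picture.

**Grip:** the fingers read 13.6 mm on the 14 mm stem. The grasp point was within about 2 mm of the balance point when I measured it before closing; I did not measure it again at the end.

**Ring pose:** the ring was level to within about 1° and about 9 cm above the block. The arm was still.

**Disagreement between readings:** estimates of the ring and well centres spread by 3–5 mm. For the ring I got (0.520, 0.185) to (0.521, 0.187) by fitting, while the detection network said (0.529, 0.184). For the well I got (0.5195–0.5245, 0.185–0.1925) and aimed at (0.522, 0.189). My best estimate of the sideways offset is under about 5 mm, against the 15 mm allowed. The arm blocked the top camera at the end, so this last check used only the side camera.

**Bystanders:** I did not measure their final positions. The arm's path stayed clear of all of them.

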